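# Release the filter cartridge from its quick coupling and stand it to drain

### The job

Take the spent filter cartridge out of the worktop water purifier: push the sprung collar of its quick coupling down until it meets its stop, draw the cartridge straight up out of the coupling and let the collar spring fully back up. Then stand the cartridge nipple down in the well of the drain stand, upright and fully home, so that it can drip out. Use only light hand force on the coupling, the cartridge and the stand, do not drop the cartridge, and leave the things around where they are.

Things in the scene. Friction and masses are not known exactly. Their poses are not given: they have to be found in the camera images.
- purifier: low white water purifier with grey deck, fixed, 235 x 150 mm, deck 42 mm high. Origin on the worktop, on the axis of its upright steel quick coupling, in which the cartridge stands; z up, x to its rear, y to its left. The base reaches 57 mm in front of the axis and 178 mm behind it. At the rear a clear water tank with white lid, 133 mm high, begins 95 mm behind the axis.
- spout_end (a point): mouth of the bent steel spout at the purifier's right rear, 118 mm behind the coupling axis and 126 mm to its right; the spout rises from the tank's lid, 216 mm high at most.
- coupling_face (a point): centre of the coupling tube's upper face, inside the collar, 75 mm above the worktop; the seated cartridge's shoulder rests on it, its nipple in the 20 mm bore. Four jaws in the tube lock over the nipple's head and clear it only with the collar 6 mm or more down. Locked, the cartridge has 1.5 mm of play, then holds fast (do not pull on).
- collar (a joint): how far the collar is pushed down (retracted), m: 0 = fully forward (up), 0.009 = on its stop. Spring: 3.5 N at first, 10 N at the stop. It must be down while the cartridge is drawn its first 2 mm; from the stop it may rise with fingers holding both. Then the jaws ride on the nipple's head: collar held 5 to 6 mm down, drag 5 to 10 N, until the cartridge is about 20 mm up; then it springs up.
- ring_high (a point): on the coupling axis, 19 mm above coupling_face: the highest place of the top face of the collar's grip ring, a broad knurled steel ring round the cartridge (outer diameter 62, bore 36, 12 mm high), where the collar is pushed down, e.g. with the tips of fingers standing a few mm off the cartridge, which then close on it there.
- ring_low (a point): on the coupling axis, 11 mm above coupling_face: the lowest place of the ring's top face. The ring is screwed on the collar and stays put on it, but its height differs each time, anywhere between ring_low and ring_high (collar forward), and is not measured: feel for the ring and for the stop, 9 mm below where the ring was met.
- cartridge: the filter cartridge, 100 to 210 g: white upright cylinder of diameter 30 mm with a dome, 58 mm from shoulder to top, and a steel nipple below. Origin at the centre of the shoulder (underside of the white body), z up its axis. Nipple, 24 mm: neck of diameter 11 for 9 mm, then a head of diameter 18, its last 4.5 mm tapering to 12.4. Starts seated and locked in the coupling.
- nipple_tip (a point): centre of the nipple's lower end, 24 mm below the cartridge's origin.
- drain_stand: white drain stand, fixed to the worktop: a rectangular dish 112 x 88 mm with walls 14 mm high, and in its middle a round boss of diameter 48 mm and 38 mm high with a well in it. Origin under its centre on the worktop, x along its 112 mm side, z up.
- well_rim (a point): centre of the well's mouth, on top of the boss, 38 mm above the worktop. The well is round, diameter 21 mm, 32 mm deep, without a chamfer; the cartridge is home when its shoulder rests on the rim (its origin at this point).
- tumbler: turquoise plastic tumbler, 80 mm wide, 96 mm high, standing under the spout; loose. Origin at the centre of its underside.
- teaspoon: metal teaspoon, 132 mm long, lying beside the purifier on its right; loose.
- lemon: lemon, 71 mm long and 51 mm high, lying behind the drain stand; loose.
- opener: metal bottle opener, 110 mm long, lying to the right of the drain stand; loose.
- coffee_machine: capsule coffee machine, fixed, at the right of the worktop: 320 mm (x) x 136 mm (y), 288 mm high, origin under its middle. It stands between the robot's starting pose and the work: go up and round in front of it.
Things that resemble listed ones, but are neither listed nor needed, are in the scene too. Leave any orange or pink look-alike of the cartridge alone.

How it is judged:
On the way, in this order (a step that is already met when the one before it is completed fails the run):
1. the collar is pressed back at least 7 mm while the cartridge still sits in the coupling (value of joint collar above 0.007 m and distance between cartridge and coupling_face below 0.003 m), for 0.1 s.
2. the nipple is drawn clear above the coupling and the collar has snapped fully forward (value of joint collar below 0.0015 m and z of nipple_tip in the frame of coupling_face above 0.015 m), for 0.1 s.
At the end, for the whole second after the job is handed in: the cartridge stands nipple down in the well of the drain stand, at rest and let go: its shoulder within 2.5 mm of the rim in height and 3 mm of the well's centre, leaning less than 0.1 rad; the purifier's collar is back up, within 1.5 mm of fully forward (value of joint collar below 0.0015 m and z of cartridge in the frame of well_rim below 0.0025 m and horizontal distance between cartridge and well_rim below 0.003 m and angle between cartridge's own z axis and vertical below 0.1 rad and linear speed of cartridge below 0.02 m/s); the robot touches nothing.
It fails at once if the robot presses on the purifier or its collar with over 35 N (contact force between any of the fingers, the arm and purifier above 35 N).
It fails at once if the cartridge is wrenched or jammed in the coupling with over 35 N (contact force between cartridge and purifier above 35 N).
It fails at once if the cartridge is dropped or forced into the stand with over 30 N (contact force between cartridge and drain_stand above 30 N).
It fails at once if the tumbler, lemon, teaspoon or bottle opener is moved by over 30 mm (distance of any of tumbler, lemon, teaspoon, opener from where it was at the start of the episode above 0.03 m).
It also fails if it takes over 51 s, if anything falls off the work surface, if the arm or the gripper's body presses on something with over 40 N, if the wrist force passes 120 N, or if a joint passes its speed limit or range.

### The arm

A 6-joint arm with a two-finger parallel gripper is mounted at the origin on a cart in front of the work surface, level with it; the furniture and walls round the work are solid. World frame = base frame: x ahead of the robot, y to its left, z up, the work surface at z = 0. Lengths are in m, angles in rad, forces in N, time in s.
With the tool pointing down it reaches from about 0.3 to 0.775 m from the base axis. Payload 14.6 kg.
Tool frame: the origin (TCP) lies at the very end of the fingers, on their centre line; the grasp point (between the pads) lies 19 mm behind it; z points along the fingers, y is the line along which they close (so a half turn about z gives the same grasp; the last joint's range is limited). The gripper opens to 94 mm and grips with 3 to 60 N. Pads are 16 mm wide; open, the fingers measure 119 mm over their backs; the gripper's body (75 mm by 177 mm) begins 78 mm behind the grasp point.
Start: joints at [-1.226, 0.3, 1.521, -0, 1.321, -0.067], TCP at [0.22, -0.504, 0.179] pointing down, gripper open.
Joint ranges: [-3.03, 3.03], [-0.79, 2.21], [0.23, 2.52], [-1.04, 4.18], [0, 3.07], [-2.55, 2.55]. Speed limits (rad/s): [2.22, 2.22, 2.57, 3.14, 3.14, 3.14].

### API

Orientations are given as a unit quaternion [x, y, z, w].
In Python, from bench import robot gives the robot as it stands. The module is installed in compiled form; this text tells all that it offers.
- The arm moves only by the tool arm_command, never from a script. Its argument "increments" is a list of rows, each an object of numbers: "grip": the finger opening in mm, from 0 to 94; "x", "y", "z": the shift along the tool's x, y, z in units of 25 mm (1.0 is 25 mm); "roll": the turn about the tool's z in units of 5 degrees (1.0 is 5 degrees). A call has 1 to 8 rows; each row shifts and turns the commanded pose from where the row before left it, along the tool's axes as they then stand; what a row does not reach is not made up. A row lasts 1/12 s, in which the tool goes at most 41.7 mm and 7.16 degrees, less where a joint would pass 70% of its speed; a pose out of reach is approached as far as the arm can. A call is refused whole if a number of a shift passes 1 or a number of a turn 1, either way. A call with a gripper value outside its range is refused whole. The fingers move at their own pace and stop on an object; the grip force is fixed at half the most. Time passes only in rows, so rows that do not move let the fingers close. It gives the time, the measured TCP pose, the force, the opening and the grip force at its end, in the units of the state.
- robot.read_state(): the state, without advancing time (a new reading comes with each control period).
- robot.camera(name): name is "scene" or "side" or "wrist"; returns the picture (480x640x3 uint8, red, green, blue); there is no depth.
- robot.get_calibration(name): a dict with "intrinsics" (3x3 intrinsics, pixels), "world_to_cam" (4x4, takes a point from world to camera coordinates). Camera axes: x right, y up, looking along -z (the intrinsics and any distortion apply to the point x, -y, -z); pixel columns grow to the right and rows downward; lengths in m; the calibration is good to about 2 mm. The wrist camera is an equidistant fisheye: a pixel r from the principal point sees the ray r / f radians off the axis. A picture is of the moment at which its call begins: read the wrist's pose just before it. get_calibration takes no time and is no camera call; for the wrist camera it gives the pose at the moment of the call.
- robot.hand_in(): hands the job in; it is judged then, once.
Trained networks look in the newest picture that a camera, given by its name, has taken for a name from the list of things; names that differ only in an ending like _2 or _b are one class to them, and where a whole thing is asked for, a point or a joint stands for the part that bears it (a point fixed in the world has none). Each returns a list of dicts, best first, with "conf" (0 to 1); they miss things now and then, are a little off and sometimes report something else, mostly with a low value. They report only what shows in the picture. A call takes as long as a camera call. They do not tell look-alikes from the thing itself.
- robot.boxes_of(label, camera): "position" ([row, column] in pixels, amid what is visible of it).
- robot.silhouettes(label, camera): "pixels" (480x640 bool, what is visible of it) and "position" ([row, column] in pixels, amid what is visible of it).
The state is a dict: "time": time; "joint_positions": joint angles; "qd": joint speeds; "joint_efforts": joint torques, N m; "eef_pos": TCP position; "tool_rot": TCP orientation; "wrist_force": force on the tool from outside, world axes, zero at the start; "moment": the same for the moment, N m; "width": finger opening in m; "finger_force": force on a finger pad.
Only numpy, scipy, OpenCV 4.12 (cv2) and the standard library are available. Lean on these libraries where they do the work, as an engineer would, in place of code of your own. Each camera call takes 0.05 s, during which the arm holds its last target. There are 200 camera calls.

## Working session

There is one attempt and no reset: what is moved stays moved. The work goes in short steps, Python scripts to look and compute and a tool call to move; the robot and the scene stay as the last step left them, time stands still between calls to the robot, and variables do not carry over. Pictures are saved under pics/ and viewed, at most 10 in all, crops included, and the job is handed in when it is done.

Besides the shell and the picture viewer there is one more tool, called after "Request:" as name([rows], argument=value, ...), one row to a line, values as JSON. arm_command: Moves the arm, as the interface text tells. Its arguments: {"type":"object","properties":{"increments":{"type":"array"}},"required":["increments"]}

```bash
mkdir -p pics; cat > h.py <<'E'
import numpy as np, cv2
from bench import robot
def shot(n,f=None):
    im=robot.camera(n)
    if f: cv2.imwrite('pics/'+f,im[:,:,::-1])
    return im
def ray(cal,rc,fish=False):
    K=np.array(cal['intrinsics']);T=np.array(cal['world_to_cam'])
    x=(rc[1]-K[0,2])/K[0,0];y=(rc[0]-K[1,2])/K[1,1]
    if fish:
        r=np.hypot(x,y);s=np.sin(r)/r if r>1e-9 else 1
        d=np.array([x*s,-y*s,-np.cos(r)])
    else: d=np.array([x,-y,-1.])
    R=T[:3,:3];d=R.T@d
    return -R.T@T[:3,3],d/np.linalg.norm(d)
def proj(cal,p,fish=False):
    K=np.array(cal['intrinsics']);T=np.array(cal['world_to_cam'])
    c=T[:3,:3]@np.array(p)+T[:3,3];v=np.array([c[0],-c[1],-c[2]])
    if fish:
        h=np.hypot(v[0],v[1]);a=np.arctan2(h,v[2]);v=np.array([v[0]/h*a,v[1]/h*a,1])
    v=v/v[2];return K[1,1]*v[1]+K[1,2],K[0,0]*v[0]+K[0,2]
def atz(r,z): return r[0]+r[1]*(z-r[0][2])/r[1][2]
def tri(rs):
    A=np.zeros((3,3));b=np.zeros(3)
    for o,d in rs:
        P=np.eye(3)-np.outer(d,d);A+=P;b+=P@o
    p=np.linalg.solve(A,b);return p,[np.linalg.norm((np.eye(3)-np.outer(d,d))@(p-o)) for o,d in rs]
E
python3 - <<'E'
from h import *
s=robot.read_state();print({k:np.round(v,3) for k,v in s.items()})
for n in('scene','side'):
    im=shot(n,n+'0.png');c=robot.get_calibration(n)
    print(n,np.round(ray(c,(240,320)),3),c['intrinsics'])
    for l in('cartridge','collar','purifier','drain_stand','well_rim','tumbler','lemon','opener','teaspoon','coffee_machine'):
        print(l,[(np.round(d['position']),round(d['conf'],2)) for d in robot.boxes_of(l,n)][:4])
E
```

```text
{'time': np.float64(0.0), 'joint_positions': array([-1.226,  0.3  ,  1.522, -0.   ,  1.321, -0.067]), 'qd': array([ 0.   ,  0.001,  0.   , -0.001,  0.001, -0.   ]), 'joint_efforts': array([-0.0000e+00, -5.3181e+01, -3.5274e+01,  7.1000e-02,  2.4000e-02,
       -0.0000e+00]), 'eef_pos': array([ 0.22 , -0.504,  0.178]), 'tool_rot': array([ 0.979,  0.204, -0.   , -0.001]), 'wrist_force': array([ 0.312,  0.556, -0.759]), 'moment': array([ 0.014, -0.02 ,  0.018]), 'finger_force': np.float64(0.0), 'width': np.float64(0.094)}
scene [[-0.208  0.587  0.884]
 [ 0.625 -0.476 -0.618]] [[541.70740327   0.         318.71959811]
 [  0.         541.70740327 231.77216   ]
 [  0.           0.           1.        ]]
cartridge [(array([308., 326.]), 0.86), (array([238., 389.]), 0.8), (array([325., 283.]), 0.64), (array([248., 311.]), 0.57)]
collar [(array([258., 311.]), 0.7)]
purifier [(array([255., 290.]), 0.93)]
drain_stand [(array([342., 197.]), 0.93), (array([248., 314.]), 0.75), (array([255., 286.]), 0.63)]
well_rim [(array([338., 199.]), 0.8)]
tumbler [(array([219., 311.]), 0.9), (array([255., 290
[... 242 characters left out ...]
1.064  0.825]
 [ 0.109  0.834 -0.54 ]] [[579.70127254   0.         311.93813455]
 [  0.         579.70127254 248.82197983]
 [  0.           0.           1.        ]]
cartridge [(array([338., 315.]), 0.97), (array([234., 261.]), 0.75), (array([260., 263.]), 0.59), (array([246., 314.]), 0.5)]
collar [(array([260., 316.]), 0.7), (array([262., 347.]), 0.32)]
purifier [(array([263., 345.]), 0.7)]
drain_stand [(array([215., 302.]), 0.79), (array([320., 303.]), 0.46)]
well_rim [(array([219., 301.]), 0.76), (array([259., 350.]), 0.19)]
tumbler [(array([274., 384.]), 0.76)]
lemon [(array([207., 347.]), 0.79)]
opener []
teaspoon [(array([322., 307.]), 0.46)]
coffee_machine [(array([369., 420.]), 0.6)]
```

View pics/scene0.png

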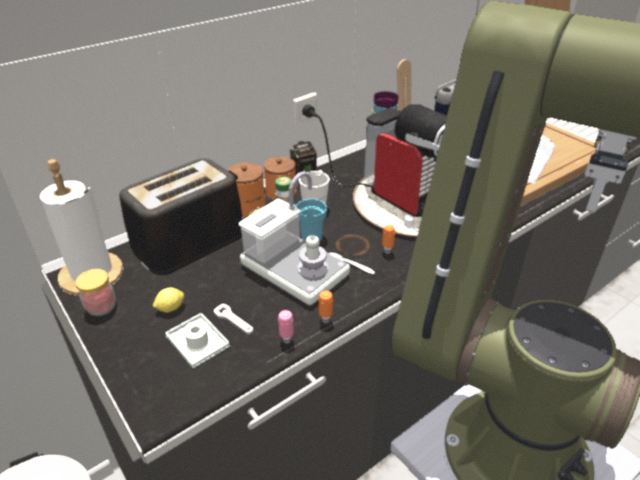

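View pics/side0.png

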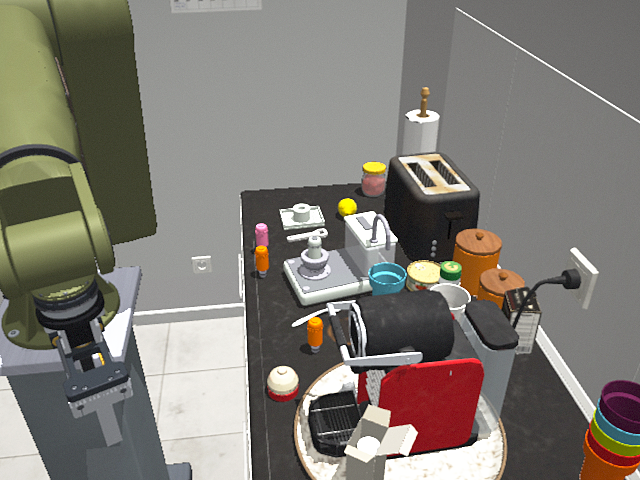

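```bash
python3 - <<'E'
from h import *
a=robot.get_calibration('scene');b=robot.get_calibration('side')
P={'cart':((248,311),(246,314)),'well':((338,199),(219,301)),'collar':((258,311),(260,316)),'lemon':((300,171),(207,347)),'tumbler':((219,311),(274,384)),'pinkA':((308,326),(234,261)),'x':((325,283),(234,261)),'y':((238,389),(338,315)),'coffee':((154,404),(369,420))}
for k,(p,q) in P.items():
    t,e=tri([ray(a,p),ray(b,q)]);print(k,np.round(t,3),np.round(e,4))
E
```

```text
cart [0.57  0.022 0.106] [0.0008 0.0008]
well [0.571 0.32  0.004] [0.0017 0.0017]
collar [0.574 0.018 0.071] [0.0002 0.0002]
lemon [0.698 0.324 0.026] [0.0028 0.0028]
tumbler [ 0.705 -0.072  0.075] [0.0086 0.0086]
pinkA [0.437 0.101 0.087] [0.0205 0.0205]
x [0.455 0.18  0.051] [0.0006 0.0006]
y [ 0.544 -0.206  0.039] [0.0014 0.0014]
coffee [ 0.698 -0.405  0.138] [0.0082 0.0082]
```

The scene view shows the purifier with the cartridge at (248,311), the stand's boss at (338,199), and orange and pink look-alikes in front at (308,326) and (325,283). The side view shows the same with the cartridge at (246,314), the stand at (215,302) and a coffee machine and tray in the foreground. I'll lift and travel round the front.

Request:
arm_command([
  {"z":-1},
  {"z":-1},
  {"z":-1},
  {"z":-1},
  {"z":-1,"x":0.4,"y":-0.4},
  {"z":-1,"x":0.8,"y":-0.7},
  {"z":-0.8,"x":1,"y":-0.8},
  {"x":1,"y":-0.8},
])

```text
invalid input
```

Request:
arm_command([
  {"x":1,"y":-0.9},
  {"x":1,"y":-0.9},
  {"x":1,"y":-0.9},
  {"x":1,"y":-0.9},
  {"x":1,"y":-0.9},
  {"x":1,"y":-0.9},
  {"x":1,"y":-0.9},
  {"x":1,"y":-0.9},
])

```text
invalid input
```

Request:
arm_command([
  {"grip":94,"x":0,"y":0,"z":-1,"roll":0},
  {"grip":94,"x":0,"y":0,"z":-1,"roll":0},
  {"grip":94,"x":0,"y":0,"z":-1,"roll":0},
  {"grip":94,"x":0,"y":0,"z":-1,"roll":0},
  {"grip":94,"x":0.4,"y":-0.4,"z":-1,"roll":0},
  {"grip":94,"x":0.8,"y":-0.7,"z":-1,"roll":0},
  {"grip":94,"x":1,"y":-0.8,"z":-0.8,"roll":0},
  {"grip":94,"x":1,"y":-0.8,"z":0,"roll":0},
])

```text
time: 1.77
eef_pos: [0.267, -0.4098, 0.3524]
tool_rot: [0.979, 0.204, 0.001, 0.003]
wrist_force: [1.3, -0.2, 0.1]
width: 0.094
finger_force: 0.0
```

Request:
arm_command([
  {"grip":94,"x":1,"y":-0.9,"z":0,"roll":0},
  {"grip":94,"x":1,"y":-0.9,"z":0,"roll":0},
  {"grip":94,"x":1,"y":-0.9,"z":0,"roll":0},
  {"grip":94,"x":1,"y":-0.9,"z":0,"roll":0},
  {"grip":94,"x":1,"y":-0.9,"z":0,"roll":0},
  {"grip":94,"x":1,"y":-0.9,"z":0,"roll":0},
  {"grip":94,"x":1,"y":-0.9,"z":0,"roll":0},
  {"grip":94,"x":1,"y":-0.9,"z":0,"roll":0},
])

```text
time: 2.43
eef_pos: [0.3779, -0.1635, 0.3488]
tool_rot: [0.979, 0.204, 0.0, 0.0]
wrist_force: [0.5, -0.3, -1.1]
width: 0.0938
finger_force: 0.0
```

Request:
arm_command([
  {"grip":94,"x":1,"y":-0.9,"z":0,"roll":0},
  {"grip":94,"x":1,"y":-0.7,"z":0,"roll":0},
  {"grip":94,"x":1,"y":-0.5,"z":0,"roll":0},
  {"grip":94,"x":0.5,"y":-0.3,"z":0,"roll":0},
  {"grip":94,"x":0,"y":0,"z":0,"roll":0},
  {"grip":94,"x":0,"y":0,"z":0,"roll":0},
])

```text
time: 2.93
eef_pos: [0.4338, -0.0749, 0.3484]
tool_rot: [0.979, 0.205, -0.0, -0.0]
wrist_force: [-0.4, -0.1, 1.0]
width: 0.0939
finger_force: 0.0
```

```bash
cat > look.py <<'E'
import sys
from h import *
c=robot.get_calibration('wrist');s=robot.read_state()
im=shot('wrist',sys.argv[1])
print(np.round(s['eef_pos'],4),np.round(s['tool_rot'],4),s['time'],'cam',np.round(ray(c,(c['intrinsics'][1][2],c['intrinsics'][0][2]),True),3),c['intrinsics'][0])
for l,z in(('cartridge',.105),('collar',.085),('coupling_face',.08),('well_rim',.038),('drain_stand',.02),('purifier',.042),('tumbler',.05),('lemon',.025),('opener',0),('teaspoon',0),('spout_end',.2)):
    print(l,[(np.round(d['position'],1).tolist(),round(d['conf'],2),np.round(atz(ray(c,d['position'],True),z)[:2],4).tolist()) for d in robot.boxes_of(l,'wrist')][:4])
E
python3 look.py w1.png
```

```text
[ 0.4338 -0.0749  0.3484] [ 9.787e-01  2.052e-01 -2.000e-04 -0.000e+00] 2.9333 cam [[ 0.5   -0.044  0.555]
 [-0.23  -0.102 -0.968]] [371.64829954   0.         327.29949661]
cartridge [([119.5, 176.2], 0.83, [0.4637, 0.1469]), ([72.2, 298.3], 0.82, [0.5722, 0.0245]), ([149.3, 233.1], 0.61, [0.455, 0.0611]), ([166.2, 444.6], 0.57, [0.5417, -0.1859])]
collar [([90.5, 310.5], 0.59, [0.5593, 0.0039])]
coupling_face [([63.8, 316.0], 0.77, [0.5951, 0.0123]), ([85.8, 315.9], 0.58, [0.5683, 0.0006])]
well_rim [([29.3, 135.6], 0.9, [0.5678, 0.3036])]
drain_stand [([31.4, 136.7], 0.67, [0.5673, 0.3119]), ([62.4, 317.8], 0.16, [0.61, 0.0179])]
purifier [([61.1, 317.9], 0.75, [0.6073, 0.016])]
tumbler [([24.9, 420.0], 0.71, [0.7171, -0.0901])]
lemon []
opener [([36.8, 181.5], 0.81, [0.5815, 0.2397])]
teaspoon [([106.7, 373.3], 0.64, [0.5854, -0.0818])]
spout_end [([59.7, 319.4], 0.6, [0.5761, -0.0033])]
```

View pics/w1.png

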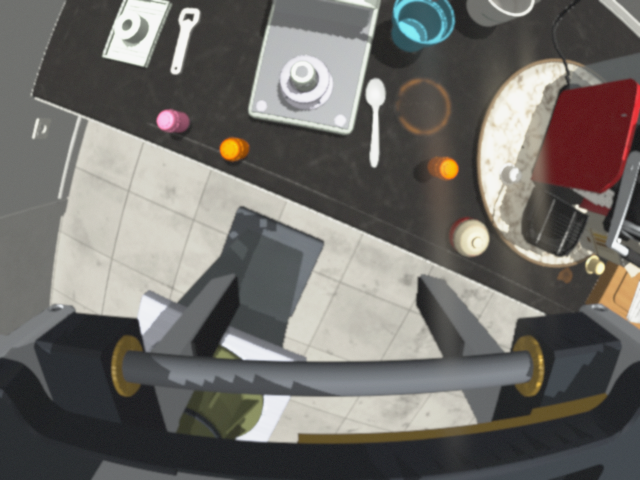

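The wrist picture shows the purifier front edge from about (113,250) to (133,353), the cartridge dome at (70,300), the stand boss at (28,133), opener (40,185), spoon (120,375). I'll get the purifier's yaw, then take a second, nearer view.

```bash
python3 - <<'E'
from h import *
c=robot.get_calibration('wrist')
for z,p in((.042,((113,250),(133,353),(0,270),(0,377))),(.02,((0,118),(63,103),(68,150),(2,170))),(.0,((165,375),(85,376),(72,175),(12,190)))):
    print([np.round(atz(ray(c,q,True),z)[:2],3).tolist() for q in p])
E
```

```text
[[0.505, 0.073], [0.534, -0.069], [0.669, 0.116], [0.728, -0.022]]
[[0.612, 0.377], [0.503, 0.352], [0.518, 0.259], [0.629, 0.276]]
[[0.506, -0.12], [0.618, -0.073], [0.525, 0.224], [0.625, 0.245]]
```

Request:
arm_command([
  {"grip":43,"x":0,"y":0,"z":0,"roll":0.8},
  {"grip":43,"x":0,"y":0,"z":0,"roll":0.8},
  {"grip":43,"x":0,"y":0,"z":0,"roll":0.8},
  {"grip":43,"x":0.8,"y":-1,"z":0,"roll":0},
  {"grip":43,"x":0.9,"y":-1,"z":0,"roll":0},
  {"grip":43,"x":0.9,"y":-1,"z":0,"roll":0},
  {"grip":43,"x":0.5,"y":-1,"z":0,"roll":0},
  {"grip":43,"x":0.2,"y":-0.8,"z":0,"roll":0},
])

```text
time: 4.2
eef_pos: [0.4912, 0.061, 0.3479]
tool_rot: [0.995, 0.101, -0.001, -0.0]
wrist_force: [-0.4, 0.1, -0.2]
width: 0.0447
finger_force: 0.0
```

Request:
arm_command([
  {"grip":43,"x":0,"y":0,"z":0,"roll":0},
  {"grip":43,"x":0,"y":0,"z":0,"roll":0},
  {"grip":43,"x":0,"y":0,"z":0,"roll":0},
])

```text
time: 4.45
eef_pos: [0.4905, 0.0585, 0.3486]
tool_rot: [0.995, 0.101, 0.0, 0.0]
wrist_force: [-0.0, -0.8, -0.5]
width: 0.0432
finger_force: 0.0
```

```bash
python3 look.py w2.png; python3 - <<'E'
from h import *
d=[d for d in robot.silhouettes('drain_stand','wrist')][:1]+robot.silhouettes('cartridge','wrist')[:4]
c=robot.get_calibration('wrist')
for e in d:
    m=e['pixels'].astype(np.uint8);print(e['conf'],e['position'],m.sum(),cv2.minAreaRect(np.argwhere(m)[:, ::-1].astype(np.float32)))
E
```

```text
[0.4905 0.0585 0.3486] [9.949e-01 1.010e-01 0.000e+00 1.000e-04] 4.45 cam [[ 0.561  0.074  0.555]
 [-0.245 -0.051 -0.968]] [371.64829954   0.         327.29949661]
cartridge [([226.8, 313.3], 0.87, [0.4635, 0.0715]), ([149.7, 372.0], 0.8, [0.5712, 0.021]), ([211.0, 243.1], 0.75, [0.466, 0.1616]), ([203.2, 507.6], 0.67, [0.5479, -0.1729])]
collar [([139.6, 367.2], 0.81, [0.5828, 0.0272])]
coupling_face [([91.7, 372.4], 0.61, [0.6453, 0.0328])]
well_rim [([115.3, 169.0], 0.57, [0.5715, 0.311])]
drain_stand [([117.1, 170.3], 0.95, [0.5693, 0.3165])]
purifier [([88.0, 370.9], 0.94, [0.6567, 0.0326])]
tumbler []
lemon [([31.8, 184.2], 0.89, [0.7029, 0.3211]), ([115.9, 225.3], 0.66, [0.582, 0.2278])]
opener [([114.9, 171.1], 0.66, [0.5733, 0.3248]), ([113.4, 223.3], 0.59, [0.5863, 0.2389])]
teaspoon [([155.1, 434.3], 0.65, [0.5878, -0.087])]
spout_end [([86.9, 373.9], 0.92, [0.6291, 0.0429])]
0.67 [117.3, 171.1] 3788 ((170.317626953125, 115.4294204711914), (54.22785186767578, 74.19029235839844), 5.90614128112793)
0.88 [149.1, 371.4] 561 ((375.300048828125, 150.9000244140625), (28.174455642700195, 24.59674644470215), 26.56505012512207)
0.86 [204.2, 506.8] 561 ((505.4000244140625, 203.69998168945312), (33.541019439697266, 20.57182502746582), 26.56505012512207)
0.65 [227.0, 312.7] 513 ((311.5, 227.5), (27.0, 21.0), 90.0)
0.56 [212.2, 242.9] 495 ((241.31723022460938, 210.39309692382812), (21.093551635742188, 28.40155601501465), 41.6335334777832)
```

View pics/w2.png

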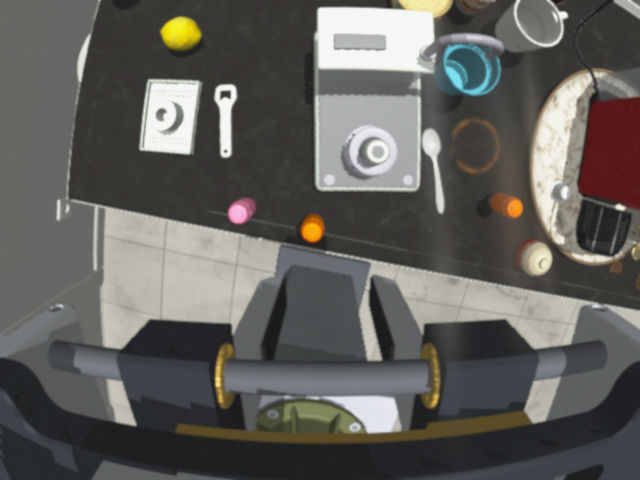

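The second wrist view is aligned with the purifier: the cartridge dome is at about (150,377), the ring at (152,370), and the well at (116,168). I'll zoom in on both for accurate edges.

```bash
python3 - <<'E'
from h import *
im=cv2.imread('pics/w2.png')
a=cv2.resize(im[110:200,325:415],(400,400),interpolation=cv2.INTER_CUBIC)
b=cv2.resize(im[71:161,125:215],(400,400),interpolation=cv2.INTER_CUBIC)
cv2.imwrite('pics/crop2.png',np.hstack([a,b]))
E
```

```text
(no output)
```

View pics/crop2.png

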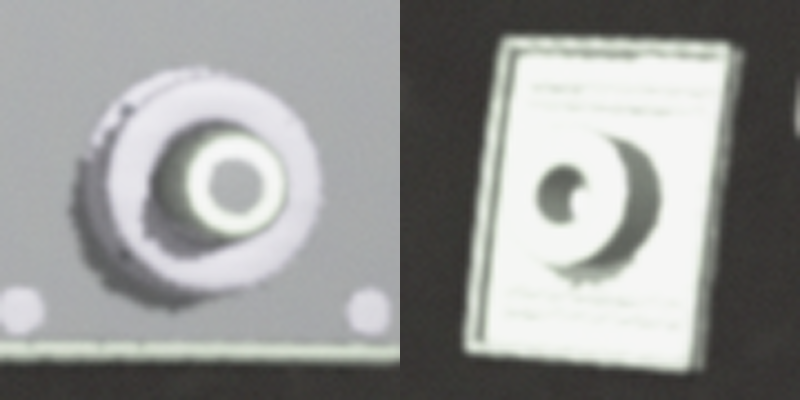

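The crop shows ring outer edge centred at about image (151.0,373.4), dome top at (151.6,377.9) and well mouth at (114.9,162.2).

```bash
python3 - <<'E'
from h import *
c=robot.get_calibration('wrist')
for n,p,z in(('ring hi',(151,373.4),.094),('ring lo',(151,373.4),.086),('dome',(151.6,377.9),.132),('well',(114.9,162.2),.038)):
    print(n,np.round(atz(ray(c,p,True),z),4))
for n in('scene','side'):
    im=shot(n,n+'1.png');k=robot.get_calibration(n)
    for (x,y,z) in((.572,.021,.133),(.572,.021,.09),(.5705,.314,.038)): print(n,(x,y,z),np.round(proj(k,(x,y,z)),1))
    for l in('cartridge','well_rim'): print(l,[(np.round(d['position'],1).tolist(),round(d['conf'],2)) for d in robot.boxes_of(l,n)][:5])
A=[]
for n,u,v in(('scene',(245,311),(333,197)),('side',(247,314),(213,301))):
    im=cv2.imread(f'pics/{n}1.png')
    A.append(np.hstack([cv2.resize(im[q[0]-30:q[0]+30,q[1]-40:q[1]+40],(400,300),interpolation=cv2.INTER_CUBIC) for q in(u,v)]))
cv2.imwrite('pics/crop3.png',np.vstack(A))
E
```

```text
ring hi [0.5703 0.0182 0.094 ]
ring lo [0.5704 0.0172 0.086 ]
dome [0.57   0.0177 0.132 ]
well [0.5709 0.3229 0.038 ]
scene (0.572, 0.021, 0.133) [237.8 310.3]
scene (0.572, 0.021, 0.09) [252.5 310.6]
scene (0.5705, 0.314, 0.038) [326.7 199.8]
cartridge [([306.4, 326.6], 0.91), ([251.0, 310.3], 0.7), ([238.2, 388.1], 0.65), ([325.4, 283.0], 0.59), ([265.1, 360.9], 0.22)]
well_rim [([337.9, 195.6], 0.96), ([257.8, 287.5], 0.42)]
side (0.572, 0.021, 0.133) [236.3 314.7]
side (0.572, 0.021, 0.09) [252.3 314.9]
side (0.5705, 0.314, 0.038) [209.  301.1]
cartridge [([256.9, 259.9], 0.9), ([246.8, 313.4], 0.84), ([331.9, 314.3], 0.83), ([233.3, 264.2], 0.64)]
well_rim [([218.4, 301.1], 0.95)]
```

View pics/crop3.png

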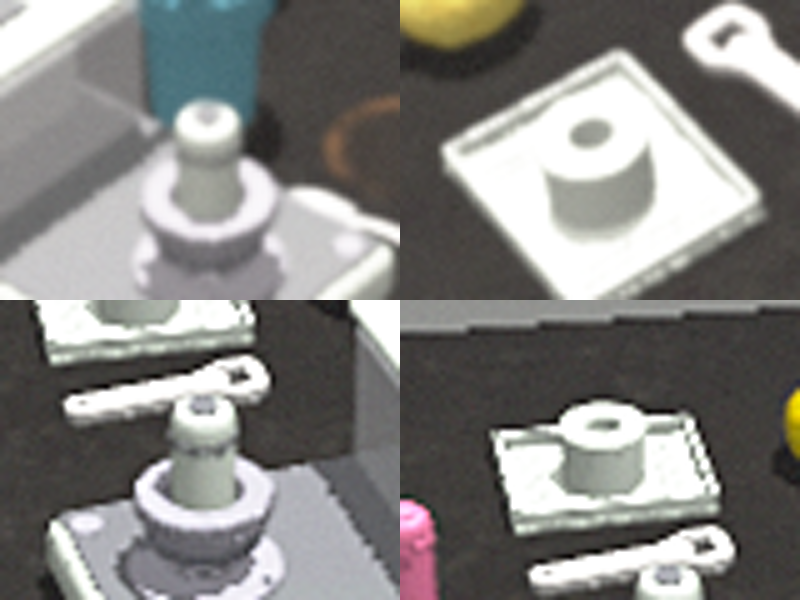

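The crop gives scene dome (237.6,313.0), scene well (329.4,195), side dome (237.6,315), side well (208,302.2).

```bash
python3 - <<'E'
from h import *
w=robot.get_calibration('wrist');a=robot.get_calibration('scene');b=robot.get_calibration('side')
for n,p,q,r in(('dome',(151.6,377.9),(237.6,313),(237.6,315)),('ring',(151,373.4),(254.2,313),(254.5,315)),('well',(114.9,162.2),(329.4,195),(208,302.2))):
    R=[ray(w,p,True),ray(a,q),ray(b,r)]
    for s in([0,1,2],[0,1],[0,2],[1,2]):
        t,e=tri([R[i] for i in s]);print(n,s,np.round(t,4),np.round(e,4))
E
```

```text
dome [0, 1, 2] [0.5705 0.0164 0.1323] [0.0014 0.0016 0.0015]
dome [0, 1] [0.5694 0.0168 0.1329] [0.0012 0.0012]
dome [0, 2] [0.5711 0.0176 0.1318] [0.0011 0.0011]
dome [1, 2] [0.571  0.0151 0.1325] [0.0012 0.0012]
ring [0, 1, 2] [0.5703 0.017  0.0855] [0.0002 0.0018 0.0017]
ring [0, 1] [0.5701 0.0164 0.0837] [0.0007 0.0007]
ring [0, 2] [0.571  0.0172 0.0866] [0.0006 0.0006]
ring [1, 2] [0.5703 0.0169 0.0855] [0.0017 0.0017]
well [0, 1, 2] [0.5727 0.3244 0.035 ] [0.0017 0.0001 0.0018]
well [0, 1] [0.5713 0.3245 0.0358] [0.0006 0.0006]
well [0, 2] [0.5727 0.3239 0.0355] [0.0018 0.0018]
well [1, 2] [0.574  0.3245 0.0344] [0.0007 0.0007]
```

Request:
arm_command([
  {"grip":43,"x":0.9,"y":0.8,"z":0.5,"roll":0},
  {"grip":43,"x":1,"y":0.8,"z":1,"roll":0},
  {"grip":43,"x":0.9,"y":0.67,"z":1,"roll":0},
  {"grip":43,"x":0,"y":0,"z":1,"roll":0},
  {"grip":43,"x":0,"y":0,"z":1,"roll":0},
  {"grip":43,"x":0,"y":0,"z":1,"roll":0},
  {"grip":43,"x":0,"y":0,"z":1,"roll":0},
  {"grip":43,"x":0,"y":0,"z":0.9,"roll":0},
])

```text
time: 6.12
eef_pos: [0.5702, 0.0175, 0.1619]
tool_rot: [0.995, 0.101, -0.0, -0.0]
wrist_force: [1.1, 0.9, -0.0]
width: 0.0429
finger_force: 0.0
```

Request:
arm_command([
  {"grip":43,"x":0,"y":0,"z":0,"roll":0},
  {"grip":43,"x":0,"y":0,"z":0,"roll":0},
  {"grip":43,"x":0,"y":0,"z":0,"roll":0},
])

```text
time: 6.37
eef_pos: [0.5712, 0.0175, 0.1652]
tool_rot: [0.995, 0.101, 0.001, 0.0]
wrist_force: [0.1, 0.1, -0.2]
width: 0.0434
finger_force: 0.0
```

```bash
python3 - <<'E'
from h import *
s=robot.read_state();c=robot.get_calibration('wrist');shot('wrist','w3.png')
im=cv2.imread('pics/w3.png')
print(np.round(s['eef_pos'],4),s['tool_rot'],s['width'],'tip',proj(c,s['eef_pos'],True),'dome',proj(c,(.5705,.0168,.132),True),'ring',proj(c,(.5705,.0168,.086),True))
cv2.imwrite('pics/crop4.png',cv2.resize(im[190:370,200:440],(800,600),interpolation=cv2.INTER_CUBIC))
E
```

```text
[0.5712 0.0175 0.1652] [9.94883339e-01 1.01025518e-01 9.84376161e-04 1.31680586e-04] 0.043395526220875655 tip (np.float64(274.1123500949782), np.float64(329.2520058122449)) dome (np.float64(258.9834887986703), np.float64(329.7185801449058)) ring (np.float64(242.07842107490563), np.float64(329.27430384609846))
```

View pics/crop4.png

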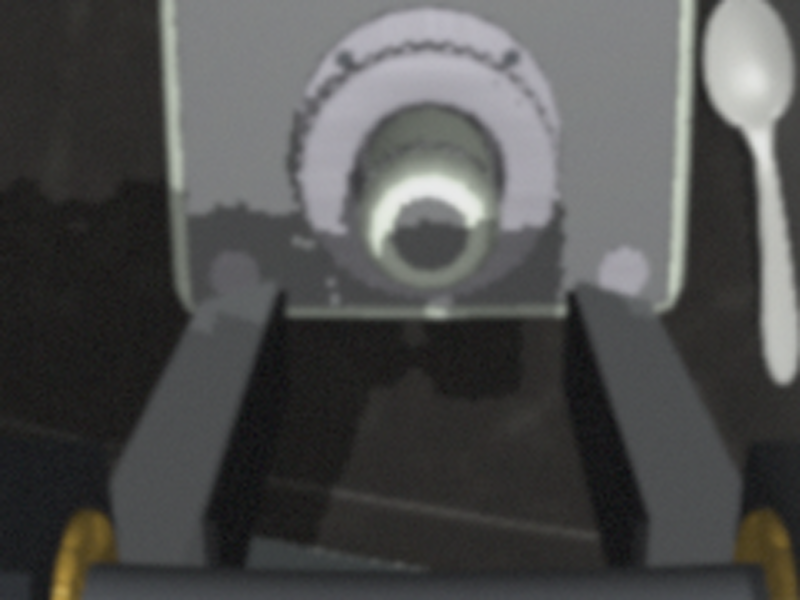

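Fingers straddle the dome well centred (dome at (258.7,329.0), finger mid column 328.9). Descend to just above the highest ring.

Request:
arm_command([
  {"grip":43,"x":0,"y":0,"z":0.8,"roll":0},
  {"grip":43,"x":0,"y":0,"z":0.8,"roll":0},
  {"grip":43,"x":0,"y":0,"z":0.6,"roll":0},
  {"grip":43,"x":0,"y":0,"z":0.3,"roll":0},
  {"grip":43,"x":0,"y":0,"z":0.1,"roll":0},
  {"grip":43,"x":0,"y":0,"z":0,"roll":0},
  {"grip":43,"x":0,"y":0,"z":0,"roll":0},
])

```text
time: 7.0
eef_pos: [0.5712, 0.0175, 0.0999]
tool_rot: [0.995, 0.101, 0.001, 0.0]
wrist_force: [-0.1, 0.1, 0.2]
width: 0.0431
finger_force: 0.0
```

Request:
arm_command([
  {"grip":43,"x":0,"y":0,"z":0.06,"roll":0},
  {"grip":43,"x":0,"y":0,"z":0.06,"roll":0},
  {"grip":43,"x":0,"y":0,"z":0,"roll":0},
])

```text
time: 7.25
eef_pos: [0.5706, 0.0175, 0.0957]
tool_rot: [0.995, 0.101, 0.0, 0.0]
wrist_force: [0.2, -0.2, 0.9]
width: 0.043
finger_force: 0.0
```

Request:
arm_command([
  {"grip":43,"x":0,"y":0,"z":0.06,"roll":0},
  {"grip":43,"x":0,"y":0,"z":0.04,"roll":0},
  {"grip":43,"x":0,"y":0,"z":0,"roll":0},
])

```text
time: 7.5
eef_pos: [0.5704, 0.0175, 0.0928]
tool_rot: [0.995, 0.101, -0.0, -0.0]
wrist_force: [0.3, -0.3, -0.6]
width: 0.0424
finger_force: 0.0
```

Request:
arm_command([
  {"grip":43,"x":0,"y":0,"z":0.06,"roll":0},
  {"grip":43,"x":0,"y":0,"z":0,"roll":0},
])

```text
time: 7.67
eef_pos: [0.5704, 0.0175, 0.0913]
tool_rot: [0.995, 0.101, -0.0, -0.0]
wrist_force: [0.1, 0.3, 0.7]
width: 0.0429
finger_force: 0.0
```

Request:
arm_command([
  {"grip":43,"x":0,"y":0,"z":0.06,"roll":0},
  {"grip":43,"x":0,"y":0,"z":0,"roll":0},
])

```text
time: 7.83
eef_pos: [0.5704, 0.0175, 0.0898]
tool_rot: [0.995, 0.101, -0.0, -0.0]
wrist_force: [-0.7, 0.5, -0.3]
width: 0.0427
finger_force: 0.0
```

Request:
arm_command([
  {"grip":43,"x":0,"y":0,"z":0.06,"roll":0},
  {"grip":43,"x":0,"y":0,"z":0,"roll":0},
])

```text
time: 8.0
eef_pos: [0.5704, 0.0175, 0.0883]
tool_rot: [0.995, 0.101, -0.0, -0.0]
wrist_force: [-0.7, -0.4, 0.7]
width: 0.043
finger_force: 0.0
```

Request:
arm_command([
  {"grip":43,"x":0,"y":0,"z":0.06,"roll":0},
  {"grip":43,"x":0,"y":0,"z":0,"roll":0},
])

```text
time: 8.17
eef_pos: [0.5704, 0.0175, 0.0868]
tool_rot: [0.995, 0.101, -0.0, -0.0]
wrist_force: [-0.3, -0.0, -0.3]
width: 0.0427
finger_force: 0.0
```

Request:
arm_command([
  {"grip":43,"x":0,"y":0,"z":0.04,"roll":0},
  {"grip":43,"x":0,"y":0,"z":0,"roll":0},
])

```text
time: 8.33
eef_pos: [0.5704, 0.0175, 0.0859]
tool_rot: [0.995, 0.101, -0.0, -0.0]
wrist_force: [-0.2, -0.3, -0.1]
width: 0.0431
finger_force: 0.0
```

Request:
arm_command([
  {"grip":43,"x":0,"y":0,"z":0.04,"roll":0},
  {"grip":43,"x":0,"y":0,"z":0,"roll":0},
])

```text
time: 8.5
eef_pos: [0.5705, 0.0175, 0.0849]
tool_rot: [0.995, 0.101, -0.0, -0.0]
wrist_force: [-0.2, -0.4, -0.3]
width: 0.0429
finger_force: 0.0
```

Request:
arm_command([
  {"grip":43,"x":0,"y":0,"z":0.04,"roll":0},
  {"grip":43,"x":0,"y":0,"z":0,"roll":0},
])

```text
time: 8.67
eef_pos: [0.5705, 0.0175, 0.0839]
tool_rot: [0.995, 0.101, -0.0, -0.0]
wrist_force: [0.2, -0.3, -0.0]
width: 0.0431
finger_force: 0.0
```

Request:
arm_command([
  {"grip":43,"x":0,"y":0,"z":0.04,"roll":0},
  {"grip":43,"x":0,"y":0,"z":0,"roll":0},
])

```text
time: 8.83
eef_pos: [0.5705, 0.0175, 0.0829]
tool_rot: [0.995, 0.101, -0.0, -0.0]
wrist_force: [-0.2, 0.3, -1.3]
width: 0.0429
finger_force: 0.0
```

Request:
arm_command([
  {"grip":43,"x":0,"y":0,"z":0.04,"roll":0},
  {"grip":43,"x":0,"y":0,"z":0,"roll":0},
])

```text
time: 9.0
eef_pos: [0.5704, 0.0175, 0.0819]
tool_rot: [0.995, 0.101, -0.0, -0.0]
wrist_force: [-0.5, 0.6, -0.4]
width: 0.0428
finger_force: 0.0
```

Request:
arm_command([
  {"grip":43,"x":0,"y":0,"z":0.04,"roll":0},
  {"grip":43,"x":0,"y":0,"z":0,"roll":0},
])

```text
time: 9.17
eef_pos: [0.5705, 0.0175, 0.0809]
tool_rot: [0.995, 0.101, -0.0, -0.0]
wrist_force: [-0.4, -0.3, 0.3]
width: 0.043
finger_force: 0.0
```

No contact though the ring should be at ≥0.086; look before going on.

```bash
python3 - <<'E'
from h import *
s=robot.read_state();print(s['wrist_force'],s['moment'],s['joint_efforts'],s['eef_pos'])
A=[]
for n,(r,q) in(('scene',(245,311)),('side',(247,314)),('wrist',(270,329))):
    im=shot(n,n+'5.png')[:,:,::-1]; k=robot.get_calibration(n)
    if n!='wrist':print(n,proj(k,s['eef_pos']))
    h=(50,33) if n!='wrist' else (80,90)
    A.append(cv2.resize(im[r-h[1]:r+h[1],q-h[0]:q+h[0]],(400,265) if n!='wrist' else (400,530),interpolation=cv2.INTER_CUBIC))
cv2.imwrite('pics/crop5.png',np.hstack([np.vstack(A[:2]),A[2]]))
E
```

```text
[-0.44462872 -0.33250015  0.27522581] [-0.005726   -0.00202706  0.03250395] [-2.21986998e-04 -5.85049009e+01 -3.26101899e+01  3.01325019e-02
 -1.05643265e-01  1.17690010e-04] [0.57045899 0.01748324 0.08087734]
scene (np.float64(255.28130853240341), np.float64(312.26614925852374))
side (np.float64(256.5718233316054), np.float64(314.5108145672347))
```

View pics/crop5.png

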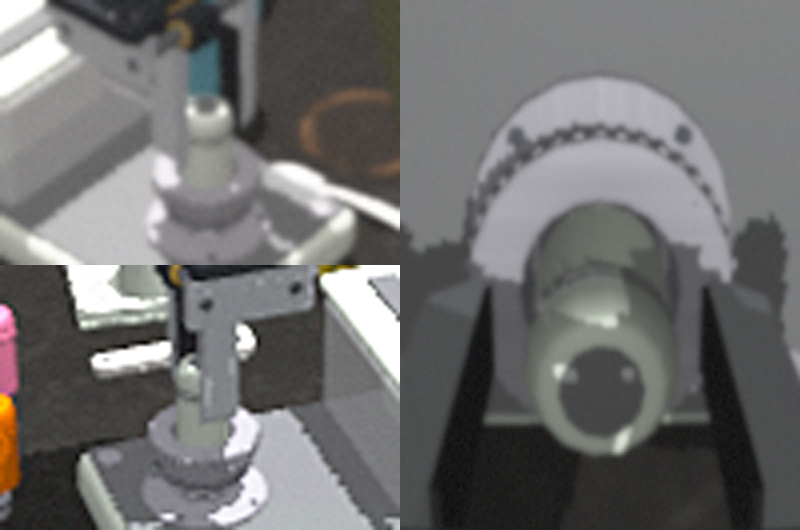

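Wrist and side crops show tips still clearly above the ring face (side: near fingertip ends at crop (218,418), ring's near rim about (205,455)). Quantify where the tips really are.

```bash
python3 - <<'E'
from h import *
s=robot.read_state();e=np.array(s['eef_pos'])
X=np.array([.9796,.201,0]);Y=np.array([.201,-.9796,0]);Z=np.array([0,0,1])
w=robot.get_calibration('wrist');b=robot.get_calibration('side');a=robot.get_calibration('scene')
def cw(p): r,c=proj(w,p,True);return round(400+(c-239)*400/180),round((r-190)*530/160)
def cs(p): r,c=proj(b,p);return round((c-264)*4),round(265+(r-214)*265/66)
def ca(p): r,c=proj(a,p);return round((c-261)*4),round((r-212)*265/66)
for dz in(0,.01,.02,.03):
    print('tips dz',dz,[cw(e+sx*.008*X+sy*.0215*Y+dz*Z) for sy in(-1,1) for sx in(1,-1)],'side near',cs(e+.0275*Y+dz*Z),'scene far(left)',ca(e-.0275*Y+dz*Z))
A=np.array([.5705,.0168,0])
for z in(.075,.08,.086,.094): print('ring',z,[cw(A+q+z*Z) for q in(.031*X,-.031*Y,.031*Y)],'side L,R,far,near',[cs(A+q+z*Z) for q in(-.031*X,.031*X,-.031*Y,.031*Y)])
print('dome',[cw(A+q+.122*Z) for q in(-.015*Y,.015*Y)],cw(A+.133*Z),'side',cs(A+.133*Z),'scene',ca(A+.133*Z))
E
```

```text
tips dz 0 [(519, 236), (520, 320), (682, 235), (680, 320)] side near (218, 462) scene far(left) (173, 197)
tips dz 0.01 [(515, 253), (517, 341), (686, 253), (684, 341)] side near (218, 447) scene far(left) (173, 184)
tips dz 0.02 [(511, 273), (513, 364), (691, 273), (688, 364)] side near (218, 432) scene far(left) (172, 170)
tips dz 0.03 [(507, 294), (510, 389), (696, 294), (693, 389)] side near (218, 417) scene far(left) (172, 156)
ring 0.075 [(603, 101), (489, 268), (716, 268)] side L,R,far,near [(151, 456), (254, 435), (185, 417), (220, 475)]
ring 0.08 [(603, 107), (487, 277), (719, 277)] side L,R,far,near [(150, 448), (254, 427), (185, 409), (220, 468)]
ring 0.086 [(603, 114), (484, 288), (722, 288)] side L,R,far,near [(150, 440), (254, 419), (185, 401), (220, 459)]
ring 0.094 [(604, 124), (480, 304), (727, 304)] side L,R,far,near [(150, 428), (254, 407), (185, 389), (220, 447)]
dome [(536, 372), (673, 372)] (605, 404) side (201, 359) scene (205, 102)
```

Both views agree: the fingers end ~30 mm above the reported TCP. I continue downward, feeling for the ring.

Request:
arm_command([
  {"grip":43,"x":0,"y":0,"z":0.08,"roll":0},
  {"grip":43,"x":0,"y":0,"z":0.08,"roll":0},
  {"grip":43,"x":0,"y":0,"z":0.08,"roll":0},
  {"grip":43,"x":0,"y":0,"z":0,"roll":0},
])

```text
time: 9.65
eef_pos: [0.5703, 0.0175, 0.0745]
tool_rot: [0.995, 0.101, -0.0, -0.0]
wrist_force: [-0.3, -0.9, -0.4]
width: 0.0431
finger_force: 0.0
```

Request:
arm_command([
  {"grip":43,"x":0,"y":0,"z":0.08,"roll":0},
  {"grip":43,"x":0,"y":0,"z":0.08,"roll":0},
  {"grip":43,"x":0,"y":0,"z":0,"roll":0},
])

```text
time: 9.9
eef_pos: [0.5703, 0.0175, 0.0706]
tool_rot: [0.995, 0.101, -0.0, -0.0]
wrist_force: [-0.6, -0.4, 0.2]
width: 0.043
finger_force: 0.0
```

Request:
arm_command([
  {"grip":43,"x":0,"y":0,"z":0.08,"roll":0},
  {"grip":43,"x":0,"y":0,"z":0,"roll":0},
])

```text
time: 10.07
eef_pos: [0.5704, 0.0175, 0.0687]
tool_rot: [0.995, 0.101, -0.0, -0.0]
wrist_force: [-0.4, 0.3, -0.7]
width: 0.0431
finger_force: 0.0
```

Request:
arm_command([
  {"grip":43,"x":0,"y":0,"z":0.08,"roll":0},
  {"grip":43,"x":0,"y":0,"z":0,"roll":0},
])

```text
time: 10.23
eef_pos: [0.5704, 0.0175, 0.0667]
tool_rot: [0.995, 0.101, -0.0, -0.0]
wrist_force: [0.1, -0.2, 0.4]
width: 0.0426
finger_force: 0.0
```

Request:
arm_command([
  {"grip":43,"x":0,"y":0,"z":0.08,"roll":0},
  {"grip":43,"x":0,"y":0,"z":0,"roll":0},
])

```text
time: 10.4
eef_pos: [0.5704, 0.0175, 0.0647]
tool_rot: [0.995, 0.101, -0.0, -0.0]
wrist_force: [0.0, 0.6, 0.1]
width: 0.0429
finger_force: 0.0
```

Request:
arm_command([
  {"grip":43,"x":0,"y":0,"z":0.06,"roll":0},
  {"grip":43,"x":0,"y":0,"z":0,"roll":0},
])

```text
time: 10.57
eef_pos: [0.5704, 0.0175, 0.0633]
tool_rot: [0.995, 0.101, -0.0, -0.0]
wrist_force: [0.0, -1.2, 0.2]
width: 0.0429
finger_force: 0.0
```

Request:
arm_command([
  {"grip":43,"x":0,"y":0,"z":0.06,"roll":0},
  {"grip":43,"x":0,"y":0,"z":0,"roll":0},
])

```text
time: 10.73
eef_pos: [0.5704, 0.0175, 0.0618]
tool_rot: [0.995, 0.101, -0.0, -0.0]
wrist_force: [0.0, 0.5, 0.4]
width: 0.0428
finger_force: 0.0
```

Request:
arm_command([
  {"grip":43,"x":0,"y":0,"z":0.06,"roll":0},
  {"grip":43,"x":0,"y":0,"z":0,"roll":0},
])

```text
time: 10.9
eef_pos: [0.5706, 0.0175, 0.0606]
tool_rot: [0.995, 0.101, 0.0, 0.0]
wrist_force: [-1.0, 0.3, 3.2]
width: 0.0432
finger_force: 1.6
```

Request:
arm_command([
  {"grip":43,"x":0,"y":0,"z":0.06,"roll":0},
  {"grip":43,"x":0,"y":0,"z":0,"roll":0},
])

```text
time: 11.07
eef_pos: [0.5706, 0.0175, 0.0591]
tool_rot: [0.995, 0.101, 0.0, 0.0]
wrist_force: [-0.5, 0.2, 3.4]
width: 0.0431
finger_force: 2.1
```

Request:
arm_command([
  {"grip":43,"x":0,"y":0,"z":0.06,"roll":0},
  {"grip":43,"x":0,"y":0,"z":0,"roll":0},
])

```text
time: 11.23
eef_pos: [0.5706, 0.0175, 0.0576]
tool_rot: [0.995, 0.101, 0.0, 0.0]
wrist_force: [-0.6, -0.1, 5.3]
width: 0.0432
finger_force: 2.6
```

```bash
python3 - <<'E'
from h import *
s=robot.read_state();print(s['wrist_force'],s['eef_pos'])
A=[]
for n,(r,q) in(('side',(247,314)),('wrist',(270,329))):
    im=shot(n,n+'6.png')[:,:,::-1]
    h=(40,53) if n!='wrist' else (80,106)
    A.append(cv2.resize(im[r-h[1]:r+h[1],q-h[0]:q+h[0]],(400,530),interpolation=cv2.INTER_CUBIC))
cv2.imwrite('pics/crop6.png',np.hstack(A))
E
```

```text
[-0.60658286 -0.13593331  5.3477747 ] [0.57058888 0.01751213 0.05755109]
```

View pics/crop6.png

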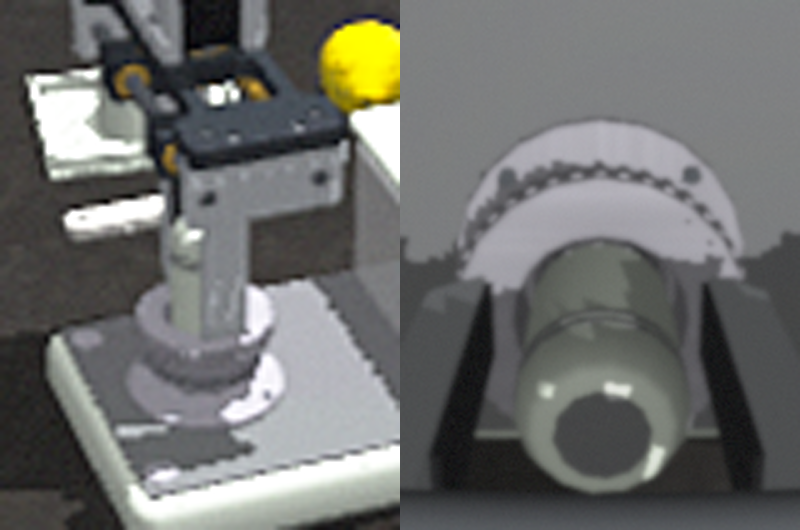

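The fingertips stand on the ring both sides (contact met at z≈0.0612, finger force rising); stop expected at 0.0522.

Request:
arm_command([
  {"grip":43,"x":0,"y":0,"z":0.06,"roll":0},
  {"grip":43,"x":0,"y":0,"z":0.06,"roll":0},
  {"grip":43,"x":0,"y":0,"z":0.04,"roll":0},
  {"grip":43,"x":0,"y":0,"z":0,"roll":0},
])

```text
time: 11.67
eef_pos: [0.5707, 0.0175, 0.0538]
tool_rot: [0.995, 0.101, 0.0, 0.0]
wrist_force: [-3.0, 0.6, 7.7]
width: 0.0431
finger_force: 3.9
```

Request:
arm_command([
  {"grip":43,"x":0,"y":0,"z":0.03,"roll":0},
  {"grip":43,"x":0,"y":0,"z":0,"roll":0},
])

```text
time: 11.83
eef_pos: [0.5707, 0.0175, 0.0532]
tool_rot: [0.995, 0.101, 0.0, 0.0]
wrist_force: [-2.9, 0.5, 7.4]
width: 0.0432
finger_force: 4.1
```

Request:
arm_command([
  {"grip":43,"x":0,"y":0,"z":0.02,"roll":0},
  {"grip":43,"x":0,"y":0,"z":0,"roll":0},
])

```text
time: 12.0
eef_pos: [0.5707, 0.0175, 0.0528]
tool_rot: [0.995, 0.101, 0.0, 0.0]
wrist_force: [-3.5, -0.3, 9.0]
width: 0.0426
finger_force: 4.3
```

Request:
arm_command([
  {"grip":43,"x":0,"y":0,"z":0.02,"roll":0},
  {"grip":43,"x":0,"y":0,"z":0,"roll":0},
])

```text
time: 12.17
eef_pos: [0.5707, 0.0175, 0.0524]
tool_rot: [0.995, 0.101, 0.0, 0.0]
wrist_force: [-4.1, 0.0, 8.2]
width: 0.0428
finger_force: 4.5
```

Request:
arm_command([
  {"grip":43,"x":0,"y":0,"z":0.02,"roll":0},
  {"grip":43,"x":0,"y":0,"z":0,"roll":0},
])

```text
time: 12.33
eef_pos: [0.5708, 0.0175, 0.0523]
tool_rot: [0.995, 0.101, 0.0, 0.0]
wrist_force: [-4.4, -0.3, 13.2]
width: 0.0431
finger_force: 6.8
```

On the stop. Now close gently.

Request:
arm_command([
  {"grip":36,"x":0,"y":0,"z":0,"roll":0},
  {"grip":33,"x":0,"y":0,"z":0,"roll":0},
  {"grip":31,"x":0,"y":0,"z":0,"roll":0},
  {"grip":31,"x":0,"y":0,"z":0,"roll":0},
])

```text
time: 12.67
eef_pos: [0.5713, 0.0179, 0.0523]
tool_rot: [0.995, 0.101, 0.001, -0.0]
wrist_force: [-0.2, 2.7, 10.1]
width: 0.031
finger_force: 5.3
```

Request:
arm_command([
  {"grip":29.5,"x":0,"y":0,"z":0,"roll":0},
  {"grip":29,"x":0,"y":0,"z":0,"roll":0},
  {"grip":28,"x":0,"y":0,"z":0,"roll":0},
])

```text
time: 12.92
eef_pos: [0.5713, 0.018, 0.0523]
tool_rot: [0.995, 0.101, 0.001, -0.0]
wrist_force: [-1.6, 3.3, 10.4]
width: 0.0297
finger_force: 30.9
```

Request:
arm_command([
  {"grip":20,"x":0,"y":0,"z":0,"roll":0},
  {"grip":20,"x":0,"y":0,"z":-0.04,"roll":0},
  {"grip":20,"x":0,"y":0,"z":-0.04,"roll":0},
  {"grip":20,"x":0,"y":0,"z":-0.04,"roll":0},
  {"grip":20,"x":0,"y":0,"z":-0.04,"roll":0},
  {"grip":20,"x":0,"y":0,"z":0,"roll":0},
])

```text
time: 13.42
eef_pos: [0.571, 0.0174, 0.0555]
tool_rot: [0.995, 0.101, 0.001, 0.0]
wrist_force: [3.6, 1.3, 2.9]
width: 0.0291
finger_force: 30.9
```

Request:
arm_command([
  {"grip":20,"x":0,"y":0,"z":-0.06,"roll":0},
  {"grip":20,"x":0,"y":0,"z":-0.06,"roll":0},
  {"grip":20,"x":0,"y":0,"z":-0.06,"roll":0},
])

```text
time: 13.67
eef_pos: [0.5708, 0.0169, 0.059]
tool_rot: [0.995, 0.101, 0.0, 0.0]
wrist_force: [9.1, -2.7, -9.1]
width: 0.0296
finger_force: 30.0
```

Request:
arm_command([
  {"grip":20,"x":0.02,"y":0,"z":-0.06,"roll":0},
  {"grip":20,"x":0.01,"y":0,"z":-0.06,"roll":0},
  {"grip":20,"x":0,"y":0,"z":0,"roll":0},
])

```text
time: 13.92
eef_pos: [0.5712, 0.0169, 0.0621]
tool_rot: [0.995, 0.101, -0.0, 0.0]
wrist_force: [5.1, -3.1, -4.5]
width: 0.0297
finger_force: 30.0
```

Request:
arm_command([
  {"grip":20,"x":0,"y":0,"z":-0.08,"roll":0},
  {"grip":20,"x":0,"y":0,"z":-0.08,"roll":0},
  {"grip":20,"x":0,"y":0,"z":-0.08,"roll":0},
])

```text
time: 14.17
eef_pos: [0.571, 0.0169, 0.0677]
tool_rot: [0.995, 0.101, -0.001, 0.0]
wrist_force: [5.8, -2.6, -9.5]
width: 0.0293
finger_force: 30.0
```

Request:
arm_command([
  {"grip":20,"x":0.01,"y":0,"z":-0.1,"roll":0},
  {"grip":20,"x":0.01,"y":0,"z":-0.1,"roll":0},
  {"grip":20,"x":0,"y":0,"z":-0.1,"roll":0},
  {"grip":20,"x":0,"y":0,"z":-0.1,"roll":0},
])

```text
time: 14.5
eef_pos: [0.5712, 0.0178, 0.0786]
tool_rot: [0.995, 0.101, -0.001, -0.0]
wrist_force: [-0.3, -0.3, -0.7]
width: 0.0295
finger_force: 30.0
```

Request:
arm_command([
  {"grip":20,"x":0,"y":0,"z":-0.2,"roll":0},
  {"grip":20,"x":0,"y":0,"z":-0.3,"roll":0},
  {"grip":20,"x":0,"y":0,"z":-0.4,"roll":0},
  {"grip":20,"x":0,"y":0,"z":-0.5,"roll":0},
  {"grip":20,"x":0,"y":0,"z":-0.5,"roll":0},
  {"grip":20,"x":0,"y":0,"z":-0.3,"roll":0},
  {"grip":20,"x":0,"y":0,"z":0,"roll":0},
])

```text
time: 15.08
eef_pos: [0.5726, 0.0178, 0.1361]
tool_rot: [0.995, 0.101, 0.002, 0.0]
wrist_force: [-0.5, -0.4, -0.7]
width: 0.0293
finger_force: 30.0
```

Cartridge is out and the collar free. Travel to above the well.

Request:
arm_command([
  {"grip":20,"x":0.1,"y":-0.5,"z":0,"roll":0},
  {"grip":20,"x":0.2,"y":-0.8,"z":0,"roll":0},
  {"grip":20,"x":0.2,"y":-1,"z":0,"roll":0},
  {"grip":20,"x":0.2,"y":-1,"z":0,"roll":0},
  {"grip":20,"x":0.2,"y":-1,"z":0,"roll":0},
  {"grip":20,"x":0.2,"y":-1,"z":0,"roll":0},
  {"grip":20,"x":0.2,"y":-1,"z":0,"roll":0},
  {"grip":20,"x":0.2,"y":-1,"z":0,"roll":0},
])

```text
time: 15.75
eef_pos: [0.5709, 0.2061, 0.1329]
tool_rot: [0.995, 0.101, -0.001, 0.0]
wrist_force: [-0.0, -0.3, -1.1]
width: 0.0297
finger_force: 30.0
```

Request:
arm_command([
  {"grip":20,"x":0.2,"y":-1,"z":0,"roll":0},
  {"grip":20,"x":0.2,"y":-1,"z":0,"roll":0},
  {"grip":20,"x":0.2,"y":-1,"z":0,"roll":0},
  {"grip":20,"x":0.2,"y":-0.9,"z":0,"roll":0},
  {"grip":20,"x":0.16,"y":-0.6,"z":0,"roll":0},
  {"grip":20,"x":0,"y":-0.2,"z":0,"roll":0},
  {"grip":20,"x":0,"y":0,"z":0,"roll":0},
  {"grip":20,"x":0,"y":0,"z":0,"roll":0},
])

```text
time: 16.42
eef_pos: [0.5712, 0.3237, 0.1332]
tool_rot: [0.995, 0.101, -0.0, 0.0]
wrist_force: [-0.1, -0.8, -1.8]
width: 0.0293
finger_force: 30.0
```

```bash
python3 - <<'E'
from h import *
s=robot.read_state();c=robot.get_calibration('wrist');im=shot('wrist','w7.png');e=s['eef_pos']
print(s['eef_pos'],s['tool_rot'],s['wrist_force'],s['width'])
for l,z in(('well_rim',.038),('drain_stand',.02),('cartridge',e[2]+.05)):
  for d in robot.boxes_of(l,'wrist')[:2]: print(l,d['conf'],d['position'],atz(ray(c,d['position'],True),z))
for n,p in(('well',(.572,.324,.038)),('dometop',e+[0,0,.0807]),('axis@shoulder',e+[0,0,.0227]),('tip',e)): print(n,proj(c,p,True))
u,v=map(int,proj(c,(.572,.324,.038),True))
im=im[:,:,::-1]
cv2.imwrite('pics/crop7.png',cv2.resize(im[185:335,229:429],(800,600),interpolation=cv2.INTER_CUBIC))
E
```

```text
[0.57123797 0.32368748 0.13318596] [ 9.94874011e-01  1.01120756e-01 -4.81598247e-04  2.49116242e-04] [-0.09666144 -0.79527771 -1.76262565] 0.029305335470575743
well_rim 0.96 [216.6, 323.8] [0.58667063 0.3308383  0.038     ]
drain_stand 0.57 [218.4, 327.6] [0.58244204 0.32673231 0.02      ]
cartridge 0.97 [396.2, 538.4] [0.53434647 0.1875495  0.18318596]
cartridge 0.63 [316.4, 325.1] [0.56760206 0.32522404 0.18318596]
well (np.float64(235.16106399479162), np.float64(328.3377414300537))
dometop (np.float64(343.33354493100165), np.float64(330.5492978550699))
axis@shoulder (np.float64(288.3816090274683), np.float64(329.51897956726407))
tip (np.float64(274.15509239838565), np.float64(329.2490166826184))
```

View pics/crop7.png

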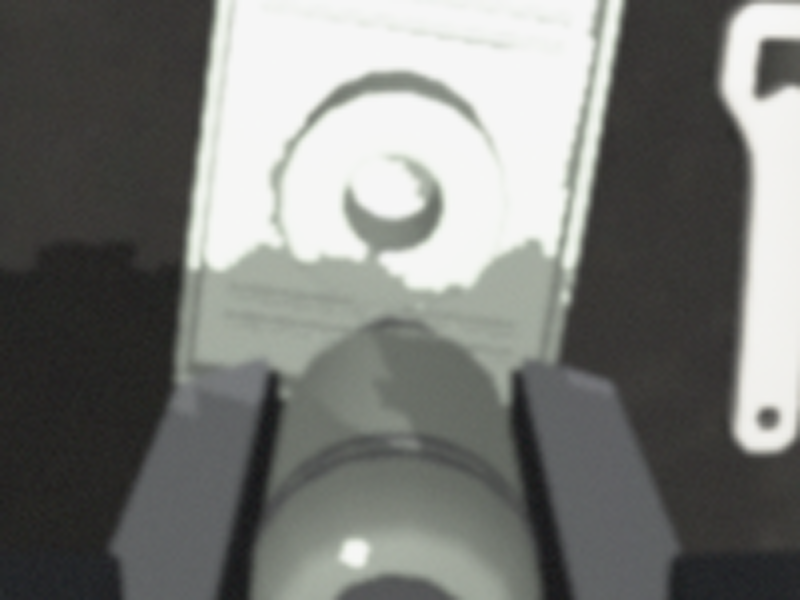

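The view shows the well mouth at image (235.25,327.4), within a pixel of the estimate, with fingers and cartridge centred at column 327.8. I check where the cartridge sits fore-aft in the grip.

```bash
python3 - <<'E'
from h import *
s=robot.read_state();c=robot.get_calibration('wrist');e=np.array(s['eef_pos'])
X=np.array([.9796,.201,0]);Z=np.array([0,0,1])
P=lambda x,z:round(float(proj(c,e+x*X+z*Z,True)[0]),2)
print('shoulder front edge obs 264.5:',[(dz,P(.015,.0227+dz),P(.016,.0227+dz)) for dz in(-.004,-.002,0,.002)])
for r in(.007,.008,.009,.01): print('disc r',r,'crop6 obs321.2',P(r,.0754),'now obs328.8',P(r,.0807),P(r+.001,.0807),P(r,.0787))
print('well row->x', atz(ray(c,(235.25,327.4),True),.038))
for n in('scene','side'):
    shot(n,n+'7.png');k=robot.get_calibration(n)
    for l in('cartridge','collar'):print(n,l,[(np.round(d['position'],1).tolist(),round(d['conf'],2)) for d in robot.boxes_of(l,n)][:5])
    print(np.round(proj(k,e+.0517*Z),1))
E
```

```text
shoulder front edge obs 264.5: [(-0.004, 259.08, 257.27), (-0.002, 260.21, 258.38), (0, 261.35, 259.5), (0.002, 262.52, 260.66)]
disc r 0.007 crop6 obs321.2 320.99 now obs328.8 327.21 324.88 324.82
disc r 0.008 crop6 obs321.2 318.71 now obs328.8 324.88 322.54 322.51
disc r 0.009 crop6 obs321.2 316.43 now obs328.8 322.54 320.17 320.18
disc r 0.01 crop6 obs321.2 314.12 now obs328.8 320.17 317.8 317.84
well row->x [0.57231205 0.32419259 0.038     ]
scene cartridge [([280.8, 187.5], 0.79), ([326.3, 284.3], 0.65), ([304.2, 328.8], 0.58), ([296.6, 168.6], 0.2)]
scene collar [([260.0, 308.5], 0.93)]
[275.7 184.4]
side cartridge [([332.2, 314.6], 0.92), ([163.0, 297.3], 0.66), ([259.9, 260.9], 0.65), ([234.4, 260.4], 0.53), ([260.3, 315.9], 0.44)]
side collar [([163.1, 294.4], 0.66), ([257.9, 344.0], 0.52), ([275.1, 388.5], 0.5)]
[158.  299.9]
```

Request:
arm_command([
  {"grip":20,"x":0.07,"y":-0.01,"z":0.4,"roll":0},
  {"grip":20,"x":0,"y":0,"z":0.7,"roll":0},
  {"grip":20,"x":0,"y":0,"z":0.8,"roll":0},
  {"grip":20,"x":0,"y":0,"z":0.8,"roll":0},
  {"grip":20,"x":0,"y":0,"z":0.5,"roll":0},
  {"grip":20,"x":0,"y":0,"z":0.2,"roll":0},
  {"grip":20,"x":0,"y":0,"z":0.1,"roll":0},
  {"grip":20,"x":0,"y":0,"z":0,"roll":0},
])

```text
time: 17.58
eef_pos: [0.5735, 0.3246, 0.0464]
tool_rot: [0.995, 0.101, 0.0, -0.0]
wrist_force: [-0.2, -0.5, -1.3]
width: 0.0295
finger_force: 30.0
```

Request:
arm_command([
  {"grip":20,"x":0,"y":0,"z":0.06,"roll":0},
  {"grip":20,"x":0,"y":0,"z":0.06,"roll":0},
  {"grip":20,"x":0,"y":0,"z":0.04,"roll":0},
  {"grip":20,"x":0,"y":0,"z":0.04,"roll":0},
  {"grip":20,"x":0,"y":0,"z":0,"roll":0},
])

```text
time: 18.0
eef_pos: [0.5734, 0.3246, 0.0414]
tool_rot: [0.995, 0.101, 0.0, -0.0]
wrist_force: [-0.0, 0.2, -2.0]
width: 0.0298
finger_force: 30.0
```

Request:
arm_command([
  {"grip":20,"x":0,"y":0,"z":0.04,"roll":0},
  {"grip":20,"x":0,"y":0,"z":0.04,"roll":0},
  {"grip":20,"x":0,"y":0,"z":0,"roll":0},
])

```text
time: 18.25
eef_pos: [0.5732, 0.3245, 0.0391]
tool_rot: [0.995, 0.101, -0.0, 0.0]
wrist_force: [0.5, 0.3, -1.3]
width: 0.0292
finger_force: 30.0
```

Request:
arm_command([
  {"grip":20,"x":0,"y":0,"z":0.04,"roll":0},
  {"grip":20,"x":0,"y":0,"z":0.04,"roll":0},
  {"grip":20,"x":0,"y":0,"z":0,"roll":0},
])

```text
time: 18.5
eef_pos: [0.5732, 0.3245, 0.037]
tool_rot: [0.995, 0.101, -0.0, 0.0]
wrist_force: [0.1, -0.6, -0.3]
width: 0.029
finger_force: 30.0
```

Request:
arm_command([
  {"grip":20,"x":0,"y":0,"z":0.04,"roll":0},
  {"grip":20,"x":0,"y":0,"z":0.04,"roll":0},
  {"grip":20,"x":0,"y":0,"z":0,"roll":0},
])

```text
time: 18.75
eef_pos: [0.5733, 0.3245, 0.0351]
tool_rot: [0.995, 0.101, -0.0, 0.0]
wrist_force: [0.3, 0.2, -0.9]
width: 0.0293
finger_force: 30.0
```

Request:
arm_command([
  {"grip":20,"x":0,"y":0,"z":0.04,"roll":0},
  {"grip":20,"x":0,"y":0,"z":0.04,"roll":0},
  {"grip":20,"x":0,"y":0,"z":0,"roll":0},
])

```text
time: 19.0
eef_pos: [0.5733, 0.3245, 0.033]
tool_rot: [0.995, 0.101, -0.0, 0.0]
wrist_force: [-0.2, -0.2, -1.3]
width: 0.0294
finger_force: 30.0
```

Request:
arm_command([
  {"grip":20,"x":0,"y":0,"z":0.06,"roll":0},
  {"grip":20,"x":0,"y":0,"z":0.06,"roll":0},
  {"grip":20,"x":0,"y":0,"z":0,"roll":0},
])

```text
time: 19.25
eef_pos: [0.5732, 0.3245, 0.0299]
tool_rot: [0.995, 0.101, -0.0, 0.0]
wrist_force: [-0.8, 0.8, -0.9]
width: 0.0293
finger_force: 30.0
```

Request:
arm_command([
  {"grip":20,"x":0,"y":0,"z":0.06,"roll":0},
  {"grip":20,"x":0,"y":0,"z":0.06,"roll":0},
  {"grip":20,"x":0,"y":0,"z":0.06,"roll":0},
  {"grip":20,"x":0,"y":0,"z":0,"roll":0},
])

```text
time: 19.58
eef_pos: [0.5732, 0.3245, 0.0254]
tool_rot: [0.995, 0.101, -0.0, 0.0]
wrist_force: [-0.2, 0.3, -0.4]
width: 0.0294
finger_force: 30.0
```

Request:
arm_command([
  {"grip":20,"x":0,"y":0,"z":0.06,"roll":0},
  {"grip":20,"x":0,"y":0,"z":0.06,"roll":0},
  {"grip":20,"x":0,"y":0,"z":0.04,"roll":0},
  {"grip":20,"x":0,"y":0,"z":0,"roll":0},
])

```text
time: 19.92
eef_pos: [0.5732, 0.3245, 0.0215]
tool_rot: [0.995, 0.101, -0.0, 0.0]
wrist_force: [-0.5, 0.4, -1.2]
width: 0.0291
finger_force: 30.0
```

Request:
arm_command([
  {"grip":20,"x":0,"y":0,"z":0.04,"roll":0},
  {"grip":20,"x":0,"y":0,"z":0.04,"roll":0},
  {"grip":20,"x":0,"y":0,"z":0,"roll":0},
])

```text
time: 20.17
eef_pos: [0.5733, 0.3245, 0.0196]
tool_rot: [0.995, 0.101, -0.0, 0.0]
wrist_force: [-0.8, -1.0, -0.9]
width: 0.0295
finger_force: 30.0
```

Sliding in freely. Now 0.5–1 mm steps to home (~0.0153).

Request:
arm_command([
  {"grip":20,"x":0,"y":0,"z":0.04,"roll":0},
  {"grip":20,"x":0,"y":0,"z":0.04,"roll":0},
  {"grip":20,"x":0,"y":0,"z":0,"roll":0},
])

```text
time: 20.42
eef_pos: [0.5732, 0.3245, 0.0175]
tool_rot: [0.995, 0.101, -0.0, 0.0]
wrist_force: [-0.4, -0.3, -1.1]
width: 0.0295
finger_force: 30.0
```

Request:
arm_command([
  {"grip":20,"x":0,"y":0,"z":0.03,"roll":0},
  {"grip":20,"x":0,"y":0,"z":0,"roll":0},
])

```text
time: 20.58
eef_pos: [0.5733, 0.3246, 0.0169]
tool_rot: [0.995, 0.101, -0.0, 0.0]
wrist_force: [-0.1, 0.7, -1.5]
width: 0.0296
finger_force: 30.0
```

Request:
arm_command([
  {"grip":20,"x":0,"y":0,"z":0.03,"roll":0},
  {"grip":20,"x":0,"y":0,"z":0,"roll":0},
])

```text
time: 20.75
eef_pos: [0.5733, 0.3245, 0.0162]
tool_rot: [0.995, 0.101, -0.0, 0.0]
wrist_force: [-0.7, 0.6, -1.4]
width: 0.0292
finger_force: 30.0
```

Request:
arm_command([
  {"grip":20,"x":0,"y":0,"z":0.03,"roll":0},
  {"grip":20,"x":0,"y":0,"z":0,"roll":0},
])

```text
time: 20.92
eef_pos: [0.5733, 0.3246, 0.0154]
tool_rot: [0.995, 0.101, -0.0, 0.0]
wrist_force: [-0.2, -0.4, -0.8]
width: 0.0291
finger_force: 30.0
```

Request:
arm_command([
  {"grip":20,"x":0,"y":0,"z":0.02,"roll":0},
  {"grip":20,"x":0,"y":0,"z":0,"roll":0},
])

```text
time: 21.08
eef_pos: [0.5734, 0.3246, 0.0153]
tool_rot: [0.995, 0.101, 0.0, 0.0]
wrist_force: [-1.1, -0.9, 1.9]
width: 0.0295
finger_force: 30.0
```

Request:
arm_command([
  {"grip":20,"x":0,"y":0,"z":0.02,"roll":0},
  {"grip":20,"x":0,"y":0,"z":0,"roll":0},
])

```text
time: 21.25
eef_pos: [0.5734, 0.3246, 0.0153]
tool_rot: [0.995, 0.101, 0.0, -0.0]
wrist_force: [-3.6, -1.0, 4.9]
width: 0.0298
finger_force: 30.0
```

Request:
arm_command([
  {"grip":20,"x":0,"y":0,"z":0.02,"roll":0},
  {"grip":20,"x":0,"y":0,"z":0,"roll":0},
])

```text
time: 21.42
eef_pos: [0.5735, 0.3246, 0.0152]
tool_rot: [0.995, 0.101, 0.0, -0.0]
wrist_force: [-6.3, -2.9, 10.3]
width: 0.03
finger_force: 30.0
```

Request:
arm_command([
  {"grip":20,"x":0,"y":0,"z":0.02,"roll":0},
  {"grip":20,"x":0,"y":0,"z":0,"roll":0},
])

```text
time: 21.58
eef_pos: [0.5735, 0.3246, 0.0152]
tool_rot: [0.995, 0.101, 0.0, -0.0]
wrist_force: [-7.4, -4.5, 14.2]
width: 0.0293
finger_force: 30.0
```

Home exactly where predicted. Relieve, open, withdraw straight up.

Request:
arm_command([
  {"grip":20,"x":0,"y":0,"z":-0.05,"roll":0},
  {"grip":31,"x":0,"y":0,"z":0,"roll":0},
  {"grip":36,"x":0,"y":0,"z":0,"roll":0},
  {"grip":44,"x":0,"y":0,"z":0,"roll":0},
  {"grip":44,"x":0,"y":0,"z":0,"roll":0},
  {"grip":44,"x":0,"y":0,"z":0,"roll":0},
  {"grip":44,"x":0,"y":0,"z":0,"roll":0},
])

```text
time: 22.17
eef_pos: [0.5734, 0.3246, 0.0147]
tool_rot: [0.995, 0.101, -0.0, 0.0]
wrist_force: [0.4, -0.2, 0.3]
width: 0.0438
finger_force: 0.0
```

Request:
arm_command([
  {"grip":44,"x":0,"y":0,"z":-0.2,"roll":0},
  {"grip":44,"x":0,"y":0,"z":-0.4,"roll":0},
  {"grip":44,"x":0,"y":0,"z":-0.6,"roll":0},
  {"grip":44,"x":0,"y":0,"z":-0.8,"roll":0},
  {"grip":44,"x":0,"y":0,"z":-1,"roll":0},
  {"grip":44,"x":0,"y":0,"z":-1,"roll":0},
  {"grip":44,"x":0,"y":0,"z":-1,"roll":0},
  {"grip":44,"x":0,"y":0,"z":0,"roll":0},
])

```text
time: 22.83
eef_pos: [0.5752, 0.3255, 0.1467]
tool_rot: [0.995, 0.101, 0.004, -0.002]
wrist_force: [-0.1, 0.2, 0.6]
width: 0.044
finger_force: 0.0
```

```bash
python3 - <<'E'
from h import *
s=robot.read_state();print(s['eef_pos'],s['width'],s['time'],s['wrist_force'])
for n in('scene','side'):
    shot(n,n+'8.png');k=robot.get_calibration(n)
    for l in('cartridge','collar'):print(n,l,[(np.round(d['position'],1).tolist(),round(d['conf'],2)) for d in robot.boxes_of(l,n)][:6])
    print('expect cart',np.round(proj(k,(.5723,.3242,.067)),1),'collar',np.round(proj(k,(.5705,.0168,.075)),1))
    m=[d for d in robot.silhouettes('cartridge',n)]
    for d in m:
        if np.hypot(*(np.array(d['position'])-proj(k,(.5723,.3242,.067))))<15: 
            b=np.argwhere(d['pixels']);print('rows',b.min(0),b.max(0),'top/bot expect',proj(k,(.5723,.3242,.096)),proj(k,(.5723,.3242,.038)))
E
```

```text
[0.57518516 0.32554503 0.14670645] 0.04404932770852244 22.8333 [-0.10439723  0.18046561  0.57103761]
scene cartridge [([324.3, 285.7], 0.95), ([318.8, 190.6], 0.82), ([305.3, 327.5], 0.8), ([259.2, 308.1], 0.6)]
scene collar [([251.7, 284.9], 0.2)]
expect cart [318.7 192.9] collar [257.1 312.5]
rows [306 184] [332 200] top/bot expect (np.float64(308.7645208215521), np.float64(190.81569697589796)) (np.float64(328.4047051154291), np.float64(195.00719931293912))
side cartridge [([333.3, 313.1], 0.97), ([197.9, 301.3], 0.76), ([260.0, 260.2], 0.69), ([232.7, 261.9], 0.68), ([207.5, 345.3], 0.61)]
side collar [([261.2, 313.0], 0.75), ([197.4, 297.8], 0.6)]
expect cart [197.9 301.1] collar [258.9 314.6]
rows [187 295] [209 306] top/bot expect (np.float64(188.39468894536725), np.float64(300.8710264881486)) (np.float64(207.1515343811419), np.float64(301.3862766650304))
```

Both views put the cartridge at its expected home position, upright. I'll hand in.

Request:
arm_command([
  {"grip":44,"x":0,"y":0,"z":0,"roll":0},
  {"grip":44,"x":0,"y":0,"z":0,"roll":0},
])

```text
time: 23.4
eef_pos: [0.5733, 0.3245, 0.1394]
tool_rot: [0.995, 0.101, -0.0, 0.0]
wrist_force: [0.5, 0.1, -0.1]
width: 0.0444
finger_force: 0.0
```

```bash
python3 -c "
from bench import robot
print(robot.hand_in())"
```

```text
the job is handed in; nothing more can be done
None
```

I handed the job in at 23.4 s: the cartridge stands upright and home in the drain stand's well, let go with the gripper clear above it; the hand-in returned no verdict, and I inferred the collar's return only from the pull force falling to zero.

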